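# Open a long exposure from the microscope's camera console

## Task

Open a long exposure on the microscope camera with closed fingers, picking nothing up. On the grey console, first tip the rocker switch over by pressing down its raised half, then push the square key all the way in (it stays in), and leave the console's round key alone. Last, press down the big round button of the loose hand release where it lies, without shifting it or anything else that stands about, and keep the button fully down: the program finishes while the fingers still hold it down.

Things in the scene. Friction and masses are not known exactly. Their poses are not given: they have to be found in the camera images.
- console: Fixed low tray, 256 mm wide (its y), 100 mm deep (its x points away from the robot); origin under its centre. On it three grey modules of its yaw, 76 mm wide, 86 mm deep, faces 38 mm above the table, 82 mm apart in any order. Behind stands a tall microscope: its eyepieces overhang the table to x = 0.64 m for y 0.02 to 0.14 m, 0.42 to 0.53 m up; keep wrist and forearm in front of them.
- rocker (a joint): Angle of the rocker switch (rad): 0 = off, near half level and far half raised; 0.32 = fully over, far half level and near half raised. Hinged across the module's middle (along the console's y); friction only (about 0.05 N m, some 3 N at 20 mm from the hinge), it stays where it is left.
- rocker_raised_half (a point): Press point on top of the rocker's far half, 20 mm from the hinge towards the console's +x, mid width; moves with it. The rocker is a white V-shaped cap 58 mm long (console's x), 32 mm wide. Off: the far half slopes up from the hinge (44 mm above the table) through this point (50 mm) to its edge (53 mm). Fully over: it lies level at 44 mm, 3 mm above the bezel. Press straight down.
- square_key (a joint): Travel of the square key (m): 0 = out, 0.006 = fully in. Friction about 2.5 N, no return: it stays in once pushed.
- square_key_top (a point): Centre of the top of the white square key (28 x 28 mm) in the middle of its module; 50 mm above the table when out, 44 mm when in. Moves with the key.
- round_key (a joint): Travel of the console's small round key (m): 0 = out, 0.006 = in; sprung. Leave alone.
- round_key_top (a point): Centre of the top of the console's white round key (28 mm diameter), 50 mm above the table, in the middle of its module. Leave alone.
- cordless_release: Loose cordless hand release: black rounded block 90 mm (its x) x 64 mm (its y), 32 mm high, about 0.5 kg, lying flat on the table to the left or right of the console. Origin under its centre. A big steel round button sits 10 mm from the centre towards its -x. Press it only, do not lift or slide it.
- release_button (a joint): Travel of the hand release's button (m): 0 = out, 0.007 = fully down. Sprung: about 1 N to start, 3.6 N fully down; it comes up again when let go.
- release_button_top (a point): Centre of the top of the hand release's steel button (38 mm diameter), 44 mm above the table when out, 37 mm when down. Moves with the button.
- tally_counter: Loose white hand tally counter, 44 x 53 x 33 mm, beside the console on the side where the hand release is not; origin under its centre. A bystander.
- console_vial_a: Loose upright vial, 15 mm diameter, 48 mm tall, just behind the console; origin under its centre. A bystander.
- console_vial_b: Another such vial behind the console. A bystander.
- small_dish: Loose small clear dish, 41 mm diameter, 12 mm high, in front of the console; origin under its centre. A bystander.
- brown_bottle: Loose amber bottle, 38 mm diameter, 82 mm tall, behind the console; origin under its centre. A bystander.

How it is judged:
By the outcome, as a careful person would: the job done as asked, in the order asked, and still so for the second after the job is handed in, while the arm keeps its last pose, push and grip.
It also fails if it takes over 38 s, if anything falls off the work surface, if the arm or the gripper's body presses on something with over 40 N, if the wrist force passes 120 N, or if a joint passes its speed limit or range.

## Robot

A 6-joint arm with a two-finger parallel gripper is mounted at the origin on a cart in front of the work surface, level with it; the furniture and walls round the work are solid. World frame = base frame: x ahead of the robot, y to its left, z up, the work surface at z = 0. Lengths are in mm, angles in rad, forces in N, time in s.
With the tool pointing down it reaches from about 325 to 875 mm from the base axis. Payload 4.4 kg.
Tool frame: the origin (TCP) lies on the centre line of the jaws, within the pads' length; the fingertips stand ahead of it and the grasp point (between the pads) lies 6 mm ahead of it (ctrl.tcp_to_tips is the z of the fingertips in the tool frame, in mm); z points along the fingers, y is the line along which they close (so a half turn about z gives the same grasp; the last joint's range is limited). The gripper opens to 85 mm and grips with 20 to 120 N. Pads are 22 mm wide; open, the fingers measure 114 mm over their backs; the gripper's body (76 mm by 85 mm) begins 54 mm behind the grasp point. The pads swing forward as they close: fully open they stand 13 mm farther back than shut.
Start: joints at [-1.478, 0.207, 1.542, -0, 1.393, -0.15], TCP at [138.229, -558.14, 256.282] pointing down, gripper open.
Joint ranges: [-2.73, 2.73], [-0.86, 2.22], [0.23, 2.46], [-1.11, 4.25], [0.08, 2.63], [-2.82, 2.82]. Speed limits (rad/s): [2.79, 2.79, 3.14, 3.14, 3.14, 3.14].

## Interface

Orientations are given as a 3x3 rotation matrix whose columns are the frame's x, y, z axes.
In Python, from plant import ctrl, sensors, optics gives the robot as it stands. Calls block until the motion is done:
- ctrl.move_ptp(position, orientation): joint-space move of the TCP to a pose.
- ctrl.move_l(position, rot=None, vel=150, threshold=None): straight line of the TCP; rot=None keeps the orientation; vel is the mean speed in mm/s. With threshold (N) it stops when the force on the tool has changed by that much, and returns True; else False.
- ctrl.set_joints(angles): joint-space move.
- ctrl.gripper_to(opening, force=None): finger opening in mm; force is the grip in N (None keeps the last); returns when the fingers have stopped.
- ctrl.hold(seconds).
- ctrl.solve_ik(position, orientation): joint angles nearest the present ones, or None.
- sensors.read_state(): the state.
- optics.grab_frame(name): name is "scene" or "top" or "wrist"; returns (picture, depth): 420x560x3 uint8, red, green, blue; 420x560 float32, mm along the optical axis (not along the pixel's ray), 0 where there is no reading.
- optics.camera_params(name): a dict with "mtx" (3x3 intrinsics, pixels), "k1" (the pictures are not rectified: a ray, as slopes to the right and down, at radius r is drawn at 1 + k1 r^2 times it, then the intrinsics apply), "R" (3x3) and "t" (3): a world point X has camera coordinates R X + t; the wrist camera has in their place "T_tool_cam" (4x4, takes a point from camera to tool coordinates, whose origin is the TCP and whose axes are the flange's). Camera axes: x right, y down, z forward; pixel columns grow to the right and rows downward; lengths in mm; the calibration is good to about 2 mm. A picture is of the moment at which its call begins: read the wrist's pose just before it. camera_params takes no time and is no camera call.
A pose or a line that the arm cannot do raises ctrl.MotionError and nothing moves.
- ctrl.finish_job(): hands the job in; it is judged then, once.
The state is a dict: "t": time; "q": joint angles; "qvel": joint speeds; "tau": joint torques, N m; "eef_pos": TCP position; "eef_rot": TCP orientation; "force": force on the tool from outside, world axes, zero at the start; "wrist_torque": the same for the moment, N m; "grip_width": finger opening in mm; "grasp_force": force on a finger pad.
Only numpy, scipy, OpenCV 4.12 (cv2) and the standard library are available. Lean on these libraries where they do the work, as an engineer would, in place of code of your own. Each camera call takes 0.05 s, during which the arm holds its last target. There are 200 camera calls.

## Working session

There is one attempt and no reset: what is moved stays moved. The work goes in short steps, each a Python script; the robot and the scene stay as the last script left them, time stands still between calls to the robot, and variables do not carry over. Pictures are saved under pics/ and viewed, at most 10 in all, crops included, and the job is handed in when it is done.

```bash
mkdir -p pics
python3 - <<'E'
from plant import ctrl,sensors,optics
import cv2,numpy as np
print(ctrl.tcp_to_tips)
for n in("top","scene"):
    p,d=optics.grab_frame(n); np.savez(f"pics/{n}.npz",p=p,d=d); cv2.imwrite(f"pics/{n}.png",p[...,::-1])
    print(n,optics.camera_params(n))
s=sensors.read_state();print(s['t'],s['eef_pos'],s['eef_rot'])
E
```

```text
25.0
top {'mtx': array([[495.60714964,   0.        , 278.91533626],
       [  0.        , 495.60714964, 213.21721857],
       [  0.        ,   0.        ,   1.        ]]), 'k1': -0.17400272411811574, 'R': array([[-2.90997541e-02, -9.99569706e-01, -3.68873223e-03],
       [-9.90161167e-01,  2.93307712e-02, -1.36823134e-01],
       [ 1.36872453e-01, -3.29080127e-04, -9.90588625e-01]]), 't': array([ -39.43161654,  555.1261933 , 1509.67996485])}
scene {'mtx': array([[404.34689257,   0.        , 280.94654001],
       [  0.        , 404.34689257, 214.09172655],
       [  0.        ,   0.        ,   1.        ]]), 'k1': -0.04457196008669448, 'R': array([[ 0.86779909, -0.49657189,  0.01846862],
       [-0.33416466, -0.61068038, -0.71791605],
       [ 0.36777535,  0.61683534, -0.69588465]]), 't': array([-532.16131539,  184.21842228,  861.11308775])}
0.1 [ 138.1800624  -557.49700847  255.22774537] [[ 9.70671219e-01  2.40410781e-01 -2.03212576e-04]
 [ 2.40410674e-01 -9.70669026e-01  2.08576470e-03]
 [ 3.04188167e-04 -2.07344624e-03 -9.99997804e-01]]
```

View pics/top.png

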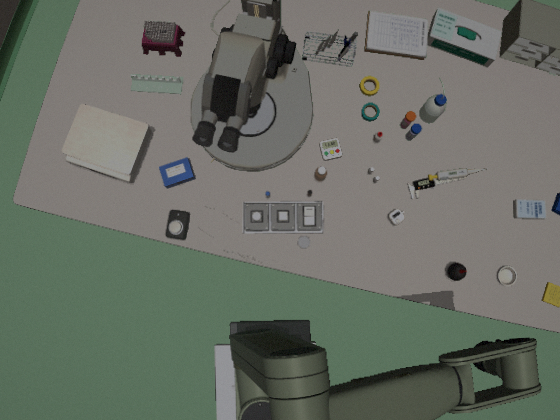

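View pics/scene.png

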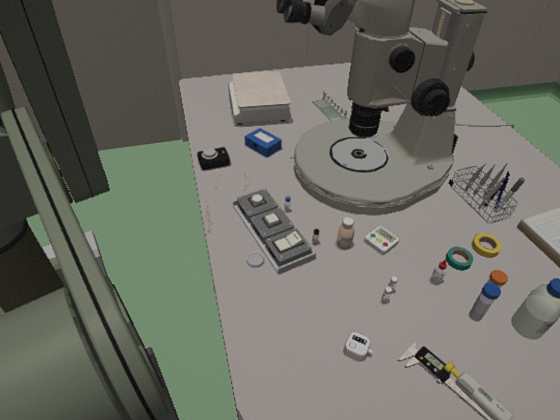

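Top view: console centred near (283,217), with the rocker probably in the right module (309,216). The hand release is at (178,225), the dish at (304,242) and the vials at (268,194) and (310,192). I'll compute rough positions and zoom in.

```bash
cat > h.py <<'E'
import numpy as np,cv2
from plant import ctrl,sensors,optics
def ray(par,uv,R,t):  # -> camera centre, world dirs
    k=np.array([par['k1'],0,0,0,0.])
    n=cv2.undistortPoints(np.array(uv,float).reshape(-1,1,2),par['mtx'],k).reshape(-1,2)
    return -R.T@t, np.c_[n,np.ones(len(n))]@R
def plane(par,uv,z,R=None,t=None):
    if R is None: R,t=par['R'],par['t']
    c,d=ray(par,uv,R,t); return c+d*((z-c[2])/d[:,2])[:,None]
def wristRt(s,par):
    T=np.eye(4);T[:3,:3]=s['eef_rot'];T[:3,3]=s['eef_pos']
    W=np.linalg.inv(T@par['T_tool_cam']); return W[:3,:3],W[:3,3]
E
python3 - <<'E'
from h import *
p=np.load('pics/top.npz')['p']
par=optics.camera_params('top')
for n,uv,z in(('console',(283,217),38),('L',(257,216),50),('M',(283,216),50),('R',(309,216),45),('btn',(177,227),44),('dish',(304,242),12),('vialA',(268,194),48),('vialB',(310,192),48),('bot',(321,172),82),('tally',(396,216),33)):
    print(n,plane(par,[uv],z).round(0))
c=cv2.resize(p[170:260,150:340],None,fx=4,fy=4,interpolation=cv2.INTER_CUBIC)
cv2.imwrite('pics/c1.png',c[...,::-1])
print(optics.camera_params('wrist'))
E
```

```text
console [[541. -68.  38.]]
L [[545.  12.  50.]]
M [[543. -68.  50.]]
R [[ 541. -149.   45.]]
btn [[519. 264.  44.]]
dish [[ 463. -132.   12.]]
vialA [[614. -23.  48.]]
vialB [[ 616. -155.   48.]]
bot [[ 672. -189.   82.]]
tally [[ 535. -425.   33.]]
{'mtx': array([[316.58057898,   0.        , 278.39920904],
       [  0.        , 316.58057898, 209.80138756],
       [  0.        ,   0.        ,   1.        ]]), 'k1': -0.04679789243624806, 'T_tool_cam': array([[ 7.14633475e-04, -9.53183111e-01, -3.02392866e-01,
         7.88534973e+01],
       [ 9.99999739e-01,  6.48758844e-04,  3.18285668e-04,
        -1.14307072e+00],
       [-1.07204477e-04, -3.02393015e-01,  9.53183326e-01,
        -1.17771537e+02],
       [ 0.00000000e+00,  0.00000000e+00,  0.00000000e+00,
         1.00000000e+00]])}
```

View pics/c1.png

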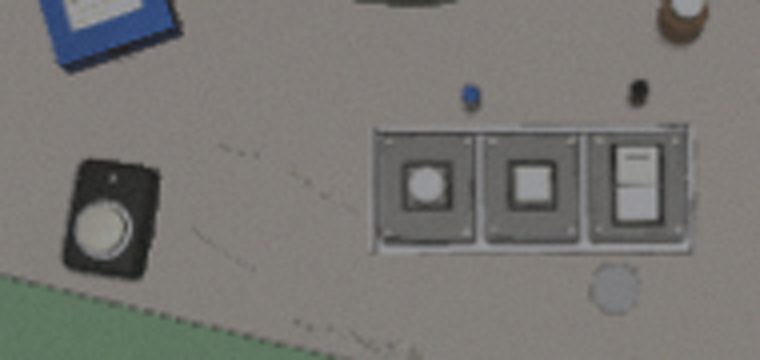

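The order is clear: round key on the left, square key in the middle, rocker on the right, and the release on the far left with its button near the front. I'll measure these with the wrist camera.

Run:
```python
from h import *
D=np.array([[1,0,0],[0,-1,0],[0,0,-1.]])
ctrl.gripper_to(0,30)
par=optics.camera_params('wrist')
for n,P in(('r',(500,255,200)),('k',(540,-70,200))):
    ctrl.move_ptp(P,D)
    ctrl.hold(.3)
    s=sensors.read_state(); p,d=optics.grab_frame('wrist')
    R,t=wristRt(s,par); np.savez(f'pics/w{n}.npz',p=p,d=d,R=R,t=t)
    cv2.imwrite(f'pics/w{n}.png',p[...,::-1]); print(s['t'],s['eef_pos'],s['force'],s['grip_width'])
```

```text
4.2917 [500.14026844 254.74868733 199.99547272] [-0.73332587 -0.70629585  0.5252661 ] -0.041877366226962275
5.8833 [540.10070322 -69.08061986 199.98324282] [ 1.07679526 -0.22146694 -0.03358389] -0.07599465988960445
```

View pics/wr.png

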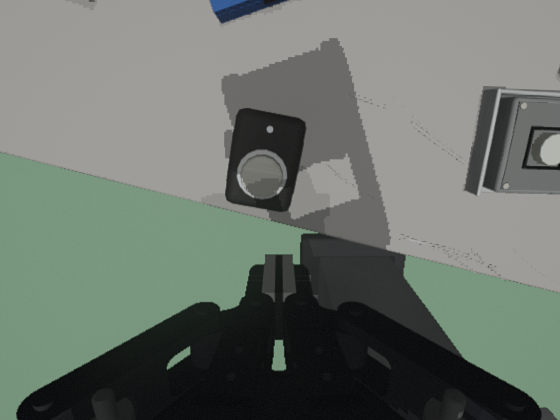

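View pics/wk.png

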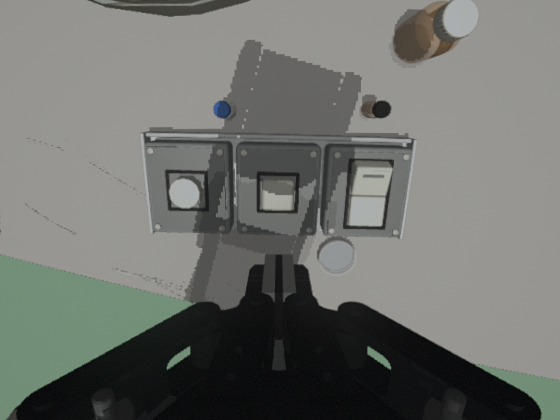

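Wrist views: the button disc is at about (261,174). The square key is at (278,194), the round key at (185,194), and the rocker hinge at about (368,196) with its far half at about (372,178). Next I'll segment these and cast rays.

Run:
```python
from h import *
par=optics.camera_params('wrist')
def blob(f,box,thr):
    p=f['p'];x0,y0,x1,y1=box
    g=cv2.cvtColor(p,cv2.COLOR_RGB2GRAY)[y0:y1,x0:x1]
    if thr is None: thr,_=cv2.threshold(g,0,255,cv2.THRESH_OTSU)
    m=(g>thr).astype(np.uint8)
    cs=cv2.findContours(m,cv2.RETR_EXTERNAL,cv2.CHAIN_APPROX_NONE)[0]
    c=max(cs,key=cv2.contourArea).reshape(-1,2)+[x0,y0]
    return c.astype(np.float32),thr
def rep(n,f,box,z,thr=None):
    c,th=blob(f,box,thr); w=plane(par,c,z,f['R'],f['t'])[:,:2].astype(np.float32)
    r=cv2.minAreaRect(w); M=cv2.moments(w); 
    print(n,'thr',th,'rect',np.round(r[0],1),np.round(r[1],1),round(r[2],1),'circ',cv2.minEnclosingCircle(w),'cen',round(M['m10']/M['m00'],1),round(M['m01']/M['m00'],1)); return w
k=np.load('pics/wk.npz');r=np.load('pics/wr.npz')
rep('btn',r,(232,145,294,204),44)
rep('square',k,(262,176,296,211),50)
rep('round',k,(168,174,207,209),50)
rep('rk all',k,(349,159,393,229),46)
rep('module',k,(100,120,450,250),38)
# cross-check: depth heights at pixels
for n,f,u,v in(('btn',r,261,172),('sq',k,278,194),('rnd',k,185,194),('rkfar',k,372,178),('rkfaredge',k,372,166),('rknear',k,367,212),('mod',k,340,215),('relbody',r,285,135)):
    z=np.median(f['d'][v-1:v+2,u-1:u+2]); c,d=ray(par,[(u,v)],f['R'],f['t']); print(n,(c+d[0]*z).round(1))
# tray yaw from module screw heads / hinge line handled via keys
# top view second look
t=dict(p=np.load('pics/top.npz')['p']);tp=optics.camera_params('top');t['R'],t['t']=tp['R'],tp['t'];par=tp
rep('top btn',t,(169,218,184,235),44); rep('top sq',t,(277,210,290,223),50);rep('top rnd',t,(251,209,263,222),50);rep('top rk',t,(303,206,316,226),46)
```

```text
btn thr 74.0 rect [524.6 271.1] [44.  42.7] 90.0 circ ((524.5592651367188, 270.87432861328125), 22.38212776184082) cen 524.6 270.8
square thr 127.0 rect [543.3 -67.2] [25.5 17.3] 89.3 circ ((543.7030029296875, -66.76853942871094), 14.771032333374023) cen 541.8 -66.3
round thr 126.0 rect [549.4  15.2] [25.6 26.4] 85.8 circ ((548.922607421875, 15.091896057128906), 13.730484962463379) cen 549.0 15.0
rk all thr 126.0 rect [ 545.2 -148.7] [31.8 56.1] 85.0 circ ((545.6205444335938, -148.8352508544922), 30.9047794342041) cen 545.2 -148.7
module thr 119.0 rect [550.   42.9] [106.4 140.5] 80.5 circ ((550.02197265625, 43.2200927734375), 87.9297103881836) cen 545.3 65.5
btn [526.9 271.   44.2]
sq [548.5 -67.6  50.2]
rnd [548.4  13.9  50. ]
rkfar [ 563.  -148.9   49.8]
rkfaredge [ 573.6 -147.6   51. ]
rknear [ 530.1 -148.9   43.9]
mod [ 525.7 -125.3   39.3]
relbody [557.6 250.   31.9]
top btn thr 89.0 rect [519.  268.7] [41.3 44.2] 89.8 circ ((519.3558959960938, 268.57769775390625), 22.915029525756836) cen 519.2 268.7
top sq thr 106.0 rect [544.6 -68.1] [24.8 21.9] 88.3 circ ((544.5916137695312, -68.14849853515625), 16.52781105041504) cen 544.4 -67.7
top rnd thr 109.0 rect [547.1  15.5] [24.8 21.9] 88.3 circ ((546.324951171875, 14.958385467529297), 13.507284164428711) cen 546.8 15.2
top rk thr 109.0 rect [ 542.8 -147.4] [28.1 53.4] 87.9 circ ((542.9354858398438, -147.57345581054688), 29.998462677001953) cen 542.9 -147.6
```

Positions agree between views: rocker centre (545.2,−148.7), round key (548.7,15), so the square key is at (547,−67) and yaw is about −0.022. Rocker first, then the square key, with a picture after.

Run:
```python
from h import *
par=optics.camera_params('wrist')
f=np.load('pics/wr.npz')
vs,us=np.mgrid[135:215,215:310]; z=f['d'][vs,us].ravel(); c,d=ray(par,np.c_[us.ravel(),vs.ravel()],f['R'],f['t'])
X=c+d*z[:,None]; X=X[z>0]
for a,b in((40,50),(28,35)):
    w=X[(X[:,2]>a)&(X[:,2]<b)][:,:2].astype(np.float32); print(len(w),cv2.minAreaRect(w),w.mean(0))
ya=-.022; D=np.array([[np.cos(ya),np.sin(ya),0],[np.sin(ya),-np.cos(ya),0],[0,0,-1.]])
st=lambda n,h=None:print(n,h,(lambda s:(round(s['t'],2),s['eef_pos'].round(1),s['force'].round(1)))(sensors.read_state()))
def press(n,x,y,z0,z1):
    ctrl.move_l([x,y,z0],vel=80)
    h=ctrl.move_l([x,y,z1],vel=20,threshold=12); st(n,h)
ctrl.move_l([564.5,-149,110],D,vel=130)
press('rocker',564.5,-149,82,67)
ctrl.move_l([564.5,-149,95],vel=100)
ctrl.move_l([547,-67.2,95],vel=120)
press('square',547,-67.2,80,67)
ctrl.move_l([547,-67.2,120],vel=100)
ctrl.move_l([525,-100,190],vel=150)
s=sensors.read_state();p,dd=optics.grab_frame('wrist');R,t=wristRt(s,par)
cv2.imwrite('pics/after.png',p[...,::-1]); st('end')
np.savez('pics/wa.npz',p=p,d=dd,R=R,t=t)
for n,P in(('far',(564,-149,44)),('near',(526,-148.5,50)),('sq',(547,-67,44)),('rnd',(548.7,15,50))):
    u,v=cv2.projectPoints(np.array([P],float),cv2.Rodrigues(R)[0],t,par['mtx'],np.array([par['k1'],0,0,0,0.]))[0].ravel().astype(int)
    print(n,u,v,(-R.T@t+ray(par,[(u,v)],R,t)[1][0]*np.median(dd[v-1:v+2,u-1:u+2])).round(1))
```

```text
1383 ((523.496826171875, 271.16937255859375), (37.05427169799805, 36.52650833129883), 65.10059356689453) [523.9202  270.84665]
3166 ((526.4271240234375, 270.2487487792969), (61.550392150878906, 73.91510009765625), 79.86321258544922) [527.6908 268.8482]
rocker True (8.22, array([ 565.5, -149.4,   69.1]), array([ 0.1, -0.1,  5.1]))
square True (10.39, array([547.6, -67.4,  69.1]), array([-0.8, -0.2,  4.6]))
end None (11.79, array([524.2, -99.5, 188.7]), array([-0.6, -0.2, -0.6]))
far 338 157 [ 564.8 -148.7   44.5]
near 337 203 [ 526.8 -148.1   50.3]
sq 240 180 [547.  -66.3  43.6]
rnd 142 181 [549.5  15.   49.9]
```

View pics/after.png

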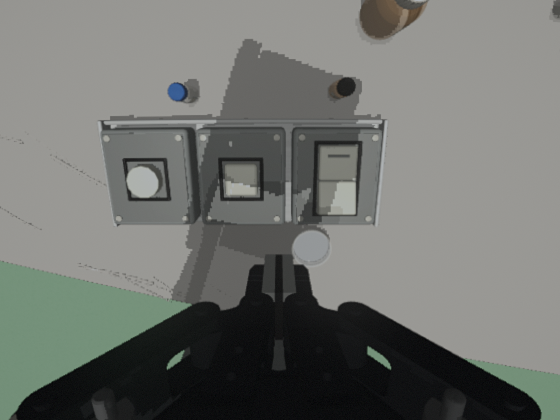

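The picture and depth readings show the rocker over (far half 44.5 mm, near half raised to 50.3), the square key in (43.6) at (240,180), and the round key still out (49.9). Nothing around them has moved. Now the release button at (524,271).

Run:
```python
from h import *
st=lambda n,h=None:print(n,h,(lambda s:(round(s['t'],2),s['eef_pos'].round(2),s['force'].round(1)))(sensors.read_state()))
ctrl.move_l([500,100,150],vel=200)
ctrl.move_l([524,271,90],vel=150)
ctrl.move_l([524,271,74],vel=60); ctrl.hold(.2); st('above')
h=ctrl.move_l([524,271,58],vel=15,threshold=10); st('hit',h)
ctrl.hold(.3); st('settled')
```

```text
above None (14.95, array([524.27, 271.09,  74.25]), array([-0. , -0.4,  0.5]))
hit True (15.76, array([524.15, 271.1 ,  62.07]), array([-0.9, -0.2,  4. ]))
settled None (16.06, array([524.12, 271.08,  62.04]), array([-0.3, -0.1,  4.9]))
```

Run:
```python
from h import *
for z in (61.5,61.0,60.5,60):
    ctrl.move_l([524.1,271.1,z],vel=10); ctrl.hold(.3)
    s=sensors.read_state(); print(z,round(s['t'],2),s['eef_pos'].round(2),s['force'].round(1))
    if s['force'][2]>9: break
p,d=optics.grab_frame('top'); cv2.imwrite('pics/end.png',cv2.resize(p[150:280,130:420],None,fx=2.7,fy=2.7)[...,::-1])
```

```text
61.5 16.61 [524.17 271.11  62.03] [-1.7 -0.8  6.4]
61.0 17.16 [524.21 271.12  61.98] [-2.8 -0.1  8.3]
60.5 17.71 [524.22 271.14  61.94] [-3.3 -1.1 10.5]
```

View pics/end.png

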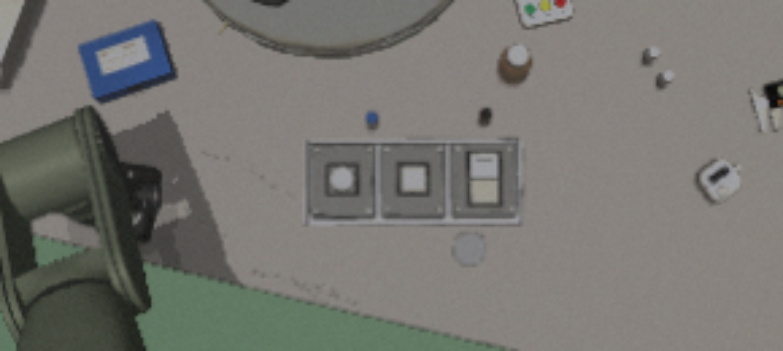

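The button is at its hard stop: z holds at 62 (tips at 37 mm) while the force rises to 10 N. The picture shows the console and everything else near it where they were; the arm hides the release itself. Handing in.

```bash
python3 -c "
from plant import ctrl
print(ctrl.finish_job())"
```

```text
the job is handed in; nothing more can be done
None
```

The job is handed in at about 18 s: the rocker is tipped over, the square key is fully in, the round key is untouched, and the closed fingers are holding the release button fully down at about 10 N.

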